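# Set the telescoping length gauge to its scale mark and hold it

### The job

Set the bench length gauge: squeeze in the lock button on the side of its sliding head to release the telescoping arm (never pull the arm out without it), and draw the arm out until the pointer stands in line with the long line on the scale. Finish while still holding the head there, at rest, with the lock button kept squeezed in, because the arm is sprung to run back; leave the bearing and the gear where they lie.

Things in the scene. Friction and masses are not known exactly. Their poses are not given: they have to be found in the camera images.
- gauge_base: grey gauge base plate, 120 x 350 x 14 mm, fixed. Origin: at table height, midway across, 185 mm from its near end; y is the way the arm extends, roughly away from the robot, x points across the gauge, roughly to the robot's right, z up. A pillar 88 mm high at y = -172 to -138 mm carries the outer tube (26 mm across, axis 62 mm above the table), which ends in a collar 31 mm across at y = -33 mm.
- gauge_head: sliding head on the inner tube; axes as gauge_base, origin mid-head at table height. Dark foot 40 x 40 mm, up to 34 mm; on it the plastic grip block, 30 mm along x, 36 mm along y, top 90 mm above the table. Steel stop disc 32 mm across at y = 25 to 30 mm, centre 62 mm up. Pinch the block from above, fingers closing along x: one on the button (-x cheek), one on the ribbed +x cheek.
- grip (a point): point inside the grip block of the head, midway between its two cheeks (15 mm to each), 68 mm above the table, level with the centre of the lock button: the place to pinch.
- pointer_tip (a point): tip of the flat steel pointer that reaches from the foot of the head in -x over the scale, 39 mm from the head's middle and 20 mm above the table; it moves with the head.
- long_mark (a point): middle of the long line on the scale: the one dark line, 3 mm wide, that crosses the whole 24 mm width of the aluminium scale strip (130 mm long, on the base to the left of the head, 17 mm above the table); other lines are 9 mm long, thin, 10 mm apart. The strip's place along the base varies but stays put. Right when pointer tip and line have the same y in the frame of gauge_base.
- extension (a joint): extension of the arm in m: 0 home (pushed in, as at the start), grows as the head moves along +y of gauge_base, stop at 0.125. The long line lies at an extension between 0.065 and 0.115. A return spring pulls the arm in with 3 to 4.5 N throughout. At home a catch, worked by the lock button, holds it (0.5 mm of play); let go farther out, the arm runs back to the catch, 25 mm out.
- lock_button (a joint): travel of the lock button in m: 0 out (locked), at most 0.0065, pressed in along +x of gauge_base. Round steel button 18 mm across in the -x (left) cheek of the grip block, centre 68 mm above the table, 6 mm proud (36 mm over button and block). Spring: 8 N at first, 11 N when flush with the cheek. The catch lets go from 2.5 mm on. Nothing keeps the button in but the fingers.
- bearing: bystander: ball bearing 52 mm across, 15 mm high, lying on the table to the left of the base; origin at its underside.
- gear: bystander: gear 60 mm across, 21 mm high, lying on the table to the right of the base; origin at its underside.

How it is judged:
On the way:
1. the lock button is squeezed in by the fingers (value of joint lock_button above 0.003 m and contact force between the fingers and gauge_head above 3 N), for 0.1 s.
At the end, for the whole second after the job is handed in: The pointer tip is within 4 mm of the long line along the gauge, the fingers still hold the head (over 3 N) with the lock button squeezed in by more than 3 mm, and the arm is at rest (under 10 mm/s) (all of step 1 and y of pointer_tip in the frame of long_mark between -0.004 and 0.004 m and velocity of joint extension between -0.01 and 0.01 m/s); the arm keeps its last pose, push and grip.
It fails at once if the arm is drawn out with its lock button out (value of joint lock_button below 0.001 m and value of joint extension above 0.005 m and velocity of joint extension above 0.02 m/s).
It fails at once if the bearing is moved by more than 20 mm (distance of bearing from where it was at the start of the episode above 0.02 m).
It fails at once if the gear is moved by more than 20 mm (distance of gear from where it was at the start of the episode above 0.02 m).
It also fails if it takes over 32 s, if anything falls off the work surface, if the arm or the gripper's body presses on something with over 40 N, if the wrist force passes 120 N, or if a joint passes its speed limit or range.

### The arm

A 6-joint arm with a two-finger parallel gripper is mounted at the origin on a cart in front of the work surface, level with it; the furniture and walls round the work are solid. World frame = base frame: x ahead of the robot, y to its left, z up, the work surface at z = 0. Lengths are in m, angles in rad, forces in N, time in s.
With the tool pointing down it reaches from about 0.35 to 0.85 m from the base axis. Payload 8.1 kg.
Tool frame: the origin (TCP) lies on the mounting face of the last link; the fingertips stand 186 mm ahead of it and the grasp point (between the pads) lies 167 mm ahead of it; z points along the fingers, y is the line along which they close (so a half turn about z gives the same grasp; the last joint's range is limited). The gripper opens to 93 mm and grips with 3 to 60 N. Pads are 15 mm wide; open, the fingers measure 128 mm over their backs; the gripper's body (75 mm by 188 mm) begins 65 mm behind the grasp point.
Start: joints at [1.145, 0.13, 1.488, -0, 1.523, -0.085], TCP at [0.201, 0.566, 0.405] pointing down, gripper open.
Joint ranges: [-2.96, 2.96], [-0.89, 2.26], [0.02, 2.5], [-1.34, 4.48], [0, 2.73], [-2.66, 2.66]. Speed limits (rad/s): [2.39, 2.39, 2.79, 3.14, 3.14, 3.14].

### API

Orientations are given as [roll, pitch, yaw] about the fixed x, y, z axes, in that order (R = Rz(yaw) Ry(pitch) Rx(roll)).
In Python, from plant import telemetry, grab_frame, get_calibration, finish_job gives the robot as it stands.
- The arm moves only by the shell command python3 -m creep 'ROWS' [OPENING] [FORCE]. ROWS is JSON, one flat list of numbers, 6 for each row, row after row: the shift along the tool's x, y, z in m, then the turn, a rotation vector about the tool's x, y, z in units of 10 degrees (1.0 is 10 degrees). A call has 1 to 20 rows; each row shifts and turns the commanded pose from where the row before left it, along the tool's axes as they then stand; what a row does not reach is not made up. A row lasts 1/8 s, in which the tool goes at most 62.5 mm and 10.7 degrees, less where a joint would pass 70% of its speed; a pose out of reach is approached as far as the arm can. A call with a gripper value outside its range is refused whole. OPENING is the opening, from 0 (shut) to 1 (fully open), set as the call begins (- or left out, the last holds). The fingers move at their own pace and stop on an object; FORCE is the grip in N (left out, the last holds). Time passes only in rows, so rows that do not move let the fingers close. It gives the time, the measured TCP pose, the force, the opening and the grip force at its end, in the units of the state.
- telemetry.observe(): the state, without advancing time (a new reading comes with each control period).
- grab_frame(name): name is "scene" or "top" or "wrist"; returns the picture (400x640x3 uint8, red, green, blue); there is no depth.
- get_calibration(name): a dict with "camera_matrix" (3x3 intrinsics, pixels), "origin" and "attitude" of the camera in the world. Camera axes: x right, y down, z forward; pixel columns grow to the right and rows downward; lengths in m; the calibration is good to about 2 mm. A picture is of the moment at which its call begins: read the wrist's pose just before it. get_calibration takes no time and is no camera call; for the wrist camera it gives the pose at the moment of the call.
- finish_job(): hands the job in; it is judged then, once.
The state is a dict: "t": time; "q": joint angles; "dq": joint speeds; "tau": joint torques, N m; "eef_pos": TCP position; "orientation": TCP orientation; "wrist_force": force on the tool from outside, world axes, zero at the start; "wrist_torque": the same for the moment, N m; "finger_gap": opening from 0.0 (shut) to 1.0 (fully open); "finger_force": force on a finger pad.
Only numpy, scipy, OpenCV 4.12 (cv2) and the standard library are available. Lean on these libraries where they do the work, as an engineer would, in place of code of your own. Each camera call takes 0.05 s, during which the arm holds its last target. There are 200 camera calls.

## Working session

There is one attempt and no reset: what is moved stays moved. The work goes in short steps, Python scripts to look and compute and a shell command to move; the robot and the scene stay as the last step left them, time stands still between calls to the robot, and variables do not carry over. Pictures are saved under pics/ and viewed, at most 10 in all, crops included, and the job is handed in when it is done.

```bash
mkdir -p pics; python3 - <<'E'
from plant import telemetry, grab_frame, get_calibration
import cv2
s=telemetry.observe();print(s['t'],s['eef_pos'],s['orientation'],s['finger_gap'])
for n in("scene","top"):
    c=get_calibration(n);print(n,c)
    cv2.imwrite(f"pics/{n}1.png",grab_frame(n)[:,:,::-1])
E
```

```text
0.0 [0.20043929 0.56529427 0.40370336] [-3.13976533e+00 -1.42472610e-04  2.80078470e+00] 0.9992397984465715
scene {'camera_matrix': array([[504.13516243,   0.        , 329.60918724],
       [  0.        , 504.13516243, 200.95348954],
       [  0.        ,   0.        ,   1.        ]]), 'origin': array([ 0.10422252, -0.26680796,  0.64392463]), 'attitude': array([-2.34999293,  0.02134986, -0.84276079])}
top {'camera_matrix': array([[471.87426014,   0.        , 311.61831127],
       [  0.        , 471.87426014, 195.38671026],
       [  0.        ,   0.        ,   1.        ]]), 'origin': array([0.34745994, 0.15600925, 0.8934384 ]), 'attitude': array([-2.93304726e+00,  1.80340538e-05, -1.70599375e+00])}
```

View pics/top1.png

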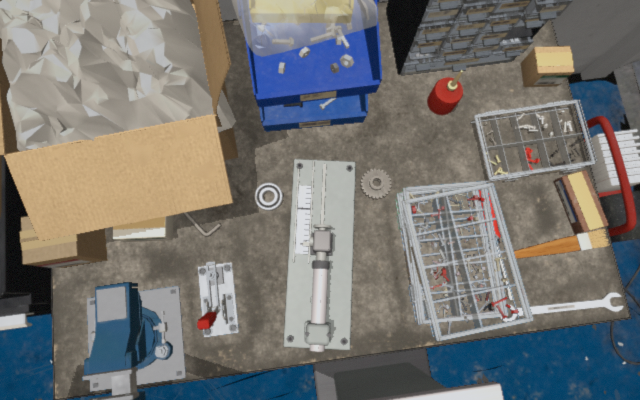

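View pics/scene1.png

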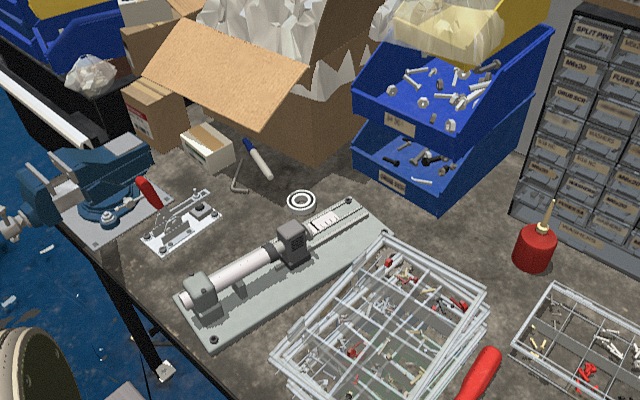

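The top view shows the plate corners near (294,160), (355,162), (350,349) and (285,342), the head at (322,240), and the scale at (304,220). Next I'll enlarge this area.

```bash
python3 - <<'E'
import cv2
i=cv2.imread("pics/top1.png")
cv2.imwrite("pics/c1.png",cv2.resize(i[150:275,275:400],None,fx=4.8,fy=4.8,interpolation=cv2.INTER_CUBIC))
E
```

```text
(no output)
```

View pics/c1.png

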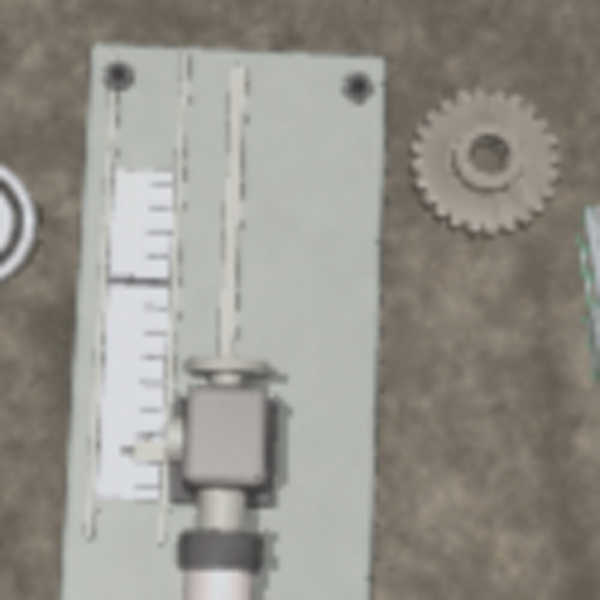

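The crop shows the long line centred at crop (140,281), or image (304.2,208.5). The pointer tip is at (123,449), or (300.6,243.5). The block top centre is at (226,437), or (322.1,241.0), and the button is on the left at (174,438).

```bash
cat > h.py <<'E'
import numpy as np
from scipy.spatial.transform import Rotation as R
from plant import get_calibration
def ray(c,uv,z):
    o=np.array(c['origin']);M=R.from_euler('xyz',c['attitude']).as_matrix()
    d=M@np.linalg.solve(c['camera_matrix'],[uv[0],uv[1],1]);return o+d*(z-o[2])/d[2]
E
python3 - <<'E'
from h import *
c=get_calibration('top')
P={k:ray(c,uv,z) for k,uv,z in [('fl',(294.8,159.4),.014),('fr',(355,162.1),.014),('nr',(350,349),.014),('nl',(285,342),.014),('mark',(304.2,208.5),.017),('tip',(300.6,243.5),.02),('block',(322.1,241),.09),('gear',(377,183),.021),('bear',(268.5,196),.015)]}
for k,v in P.items():print(k,v.round(4))
y=P['fl']+P['fr']-P['nl']-P['nr'];a=np.arctan2(y[1],y[0]);print('len',np.linalg.norm(y)/2,'wid',np.linalg.norm(P['fl']-P['fr']),np.linalg.norm(P['nl']-P['nr']),'ydir',a)
r=P['fl']-P['nl'];print(np.arctan2(r[1],r[0]));r=P['fr']-P['nr'];print(np.arctan2(r[1],r[0]))
Y=np.array([np.cos(a),np.sin(a),0]);X=np.array([Y[1],-Y[0],0])
O=(P['fl']+P['fr'])/2-.165*Y
for k,v in P.items():print(k,'local',((v-O)@X).round(4),((v-O)@Y).round(4))
E
```

```text
fl [0.6068 0.1536 0.014 ]
fr [0.5858 0.0389 0.014 ]
nr [0.2454 0.1009 0.014 ]
nl [0.2729 0.2142 0.014 ]
mark [0.5081 0.1483 0.017 ]
tip [0.4431 0.1636 0.02  ]
block [0.4347 0.1261 0.09  ]
gear [0.5375 0.0048 0.021 ]
bear [0.5415 0.2124 0.015 ]
len 0.3427008721152823 wid 0.11658442836331108 0.11659885317901475 ydir -0.17971838216995892
-0.17944841842741668
-0.1799832316696251
fl local -0.0583 0.1651
fr local 0.0583 0.1649
nr local 0.0582 -0.1811
nl local -0.0582 -0.1743
mark local -0.0354 0.0689
tip local -0.0389 0.0022
block local -0.0005 0.0007
gear local 0.1005 0.1235
bear local -0.1045 0.0904
```

The geometry checks out: the plate measures 343 x 117 mm, the block sits at local (0,0), the tip at x = -39 mm, and the line about 67 mm out. I'll approach on an arc clear of the box flap.

```bash
python3 -m creep '[-0.034,-0.036,0,0,0,0,-0.034,-0.036,0,0,0,0,-0.034,-0.036,0,0,0,0,-0.034,-0.036,0,0,0,0,-0.034,-0.036,0,0,0,0,-0.034,-0.036,0,0,0,0,-0.034,-0.036,0,0,0,0,-0.034,-0.036,0,0,0,0,0,0,0,0,0,-0.92,0,0,0,0,0,0]' 1 
cat >>h.py <<'E'
def go(t):
    from plant import telemetry
    s=telemetry.observe();p=np.array(s['eef_pos']);M=R.from_euler('xyz',s['orientation']).as_matrix()
    print(s['t'],p.round(4),np.round(s['orientation'],4),'tool shift',(M.T@(np.array(t)-p)).round(4),'Y in tool',(M.T@[np.cos(-.18),np.sin(-.18),0]).round(4),s['finger_gap'],s['finger_force'],s['wrist_force'])
E
python3 -c "
from h import *
go([.4347,.1261,.30])"
```

```text
t: 1.35
eef_pos: [0.3607, 0.2026, 0.4044]
orientation: [-3.141, -0.0, 2.959]
wrist_force: [-0.7, 0.9, 1.5]
finger_gap: 1.002
finger_force: 0.0
1.35 [0.3607 0.2026 0.4044] [-3.1415e+00 -5.0000e-04  2.9590e+00] tool shift [-0.0867 -0.0618  0.1044] Y in tool [-1.0e+00  2.6e-03 -5.0e-04] 1.0023238905244474 0.0 [-0.72595687  0.93133859  1.47408799]
```

```bash
python3 -m creep '[-0.029,-0.0206,0.02,0,0,0,-0.029,-0.0206,0.04,0,0,0,-0.029,-0.0206,0.044,0,0,0,0,0,0,0,0,0,0,0,0,0,0,0]'
python3 - <<'E'
from h import *
from plant import grab_frame
import cv2
go([.4347,.1261,.235])
c=get_calibration('wrist');print(c)
cv2.imwrite("pics/w1.png",grab_frame('wrist')[:,:,::-1])
cv2.imwrite("pics/t2.png",grab_frame('top')[:,:,::-1])
E
```

```text
t: 1.98
eef_pos: [0.435, 0.1275, 0.3011]
orientation: [3.141, -0.001, 2.96]
wrist_force: [0.4, 0.6, 0.1]
finger_gap: 1.0
finger_force: 0.0
1.975 [0.435  0.1275 0.3011] [ 3.1414e+00 -6.0000e-04  2.9598e+00] tool shift [-0.     -0.0014  0.0661] Y in tool [-1.0e+00  1.8e-03 -6.0e-04] 1.0000395661005506 0.0 [0.40511365 0.59283045 0.13473894]
{'camera_matrix': array([[288.05088428,   0.        , 320.15159183],
       [  0.        , 288.05088428, 202.08002741],
       [  0.        ,   0.        ,   1.        ]]), 'origin': array([0.35684467, 0.14113953, 0.28147796]), 'attitude': array([2.85036237e+00, 6.28930517e-04, 1.38909306e+00])}
```

View pics/w1.png

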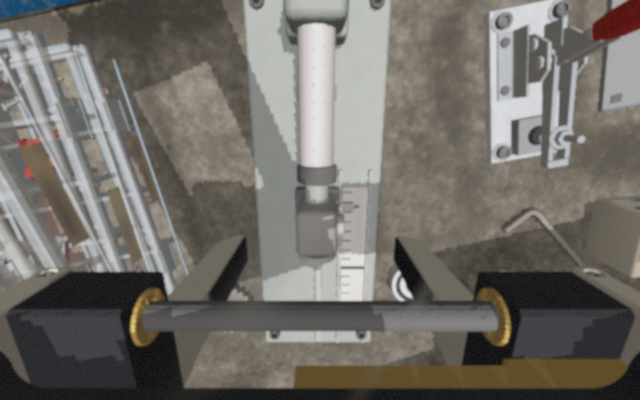

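The wrist view shows the head at (318,225), the long line at about (354,267) and the pointer tip at about (357,206). I'll check those against the first estimates.

```bash
python3 - <<'E'
from h import *
import cv2
c=get_calibration('wrist')
Y=np.array([np.cos(-.18),np.sin(-.18),0]);X=np.array([Y[1],-Y[0],0]);O=np.array([.4347,.1261,0])
m=ray(c,(354,267),.017);t=ray(c,(357,206),.02)
for v in(m,t):print(v,(v-O)@X,(v-O)@Y)
M=R.from_euler('xyz',c['attitude']).as_matrix()
i=cv2.imread('pics/w1.png')
k=3
i=cv2.resize(i[170:340,240:440],None,fx=k,fy=k,interpolation=cv2.INTER_CUBIC)
for x,y,z in [(-15,-18,90),(15,-18,90),(15,18,90),(-15,18,90),(-39,0,20),(-21,0,68)]:
    p=O+(X*x+Y*y)/1e3+np.array([0,0,z/1e3]);q=c['camera_matrix']@(M.T@(p-c['origin']));q=q[:2]/q[2];print((x,y,z),q.round(1))
    cv2.circle(i,tuple(int(a) for a in ((q-[240,170])*k)),3,(0,0,255),1)
cv2.imwrite('pics/w1c.png',i)
E
```

```text
[0.51149526 0.14886432 0.017     ] -0.036145158845071176 0.07147904174950845
[0.44552726 0.1611132  0.02      ] -0.036385920555951 0.004383933094335451
(-15, -18, 90) [339.9 205.8]
(15, -18, 90) [297.1 205.8]
(15, 18, 90) [298.3 252.4]
(-15, 18, 90) [339.  252.4]
(-39, 0, 20) [359.9 201.6]
(-21, 0, 68) [345.2 219.1]
```

View pics/w1c.png

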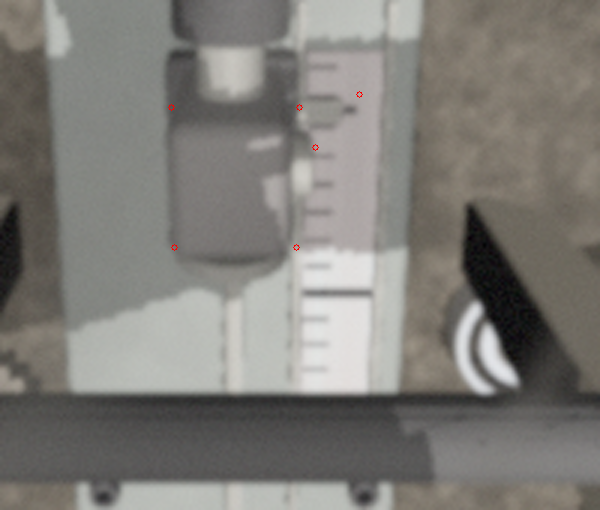

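In the wrist view the block sits about 3 mm farther along +Y than I predicted. Both views put the line 67 mm from the pointer. I'll correct by part of that offset and go down.

```bash
python3 -m creep '[-0.0025,-0.002,0.022,0,0,0,0,0,0.022,0,0,0,0,0,0.022,0,0,0,0,0,0,0,0,0,0,0,0,0,0,0]' 
python3 -c "
from h import *
go([.437,.1249,.235])"
python3 -m creep '[0,0,0,0,0,0,0,0,0,0,0,0,0,0,0,0,0,0,0,0,0,0,0,0,0,0,0,0,0,0,0,0,0,0,0,0,0,0,0,0,0,0,0,0,0,0,0,0]' 0 30
```

```text
t: 2.7
eef_pos: [0.4377, 0.1249, 0.2364]
orientation: [3.141, 0.002, 2.962]
wrist_force: [0.2, -0.8, 1.2]
finger_gap: 1.0
finger_force: 0.0
2.7 [0.4377 0.1249 0.2364] [3.1408e+00 2.1000e-03 2.9619e+00] tool shift [ 0.0007 -0.0002  0.0014] Y in tool [-1.0e+00 -3.0e-04  2.1e-03] 1.0000527584889698 0.0 [ 0.21488239 -0.79552295  1.16397068]
t: 3.7
eef_pos: [0.4372, 0.1243, 0.2347]
orientation: [-3.141, -0.0, 2.961]
wrist_force: [-0.5, -1.7, 0.6]
finger_gap: 0.32
finger_force: 30.0
```

The gap is 29.8 mm, so the button is flush, and the side force is small. Now I'll draw the arm out.

```bash
python3 -m creep '[-0.003,0,0,0,0,0,-0.005,0,0,0,0,0,-0.007,0,0,0,0,0,-0.007,0,0,0,0,0,-0.007,0,0,0,0,0,-0.007,0,0,0,0,0,-0.007,0,0,0,0,0,-0.007,0,0,0,0,0,-0.007,0,0,0,0,0,-0.005,0,0,0,0,0,-0.003,0,0,0,0,0,-0.002,0,0,0,0,0,0,0,0,0,0,0,0,0,0,0,0,0]'
python3 - <<'E'
from h import *
from plant import grab_frame
import cv2
go([.4372+.067*.9838,.1243-.067*.179,.235])
w=grab_frame('wrist')[:,:,::-1];t=grab_frame('top')[:,:,::-1]
a=cv2.resize(w[130:330,270:400],None,fx=3,fy=3,interpolation=cv2.INTER_CUBIC)
b=cv2.resize(t[170:270,270:350],None,fx=5,fy=6,interpolation=cv2.INTER_CUBIC)
cv2.imwrite('pics/f.png',cv2.hconcat([a,b]))
E
```

```text
t: 5.45
eef_pos: [0.5032, 0.1122, 0.2347]
orientation: [-3.141, 0.0, 2.961]
wrist_force: [-4.2, -3.4, 4.5]
finger_gap: 0.326
finger_force: 30.0
5.45 [0.5032 0.1122 0.2347] [-3.1413  0.      2.9614] tool shift [ 0.0001  0.0001 -0.0003] Y in tool [-1.e+00  2.e-04  0.e+00] 0.325763642721107 30.00065267086029 [-4.18608354 -3.37416176  4.47084789]
```

View pics/f.png

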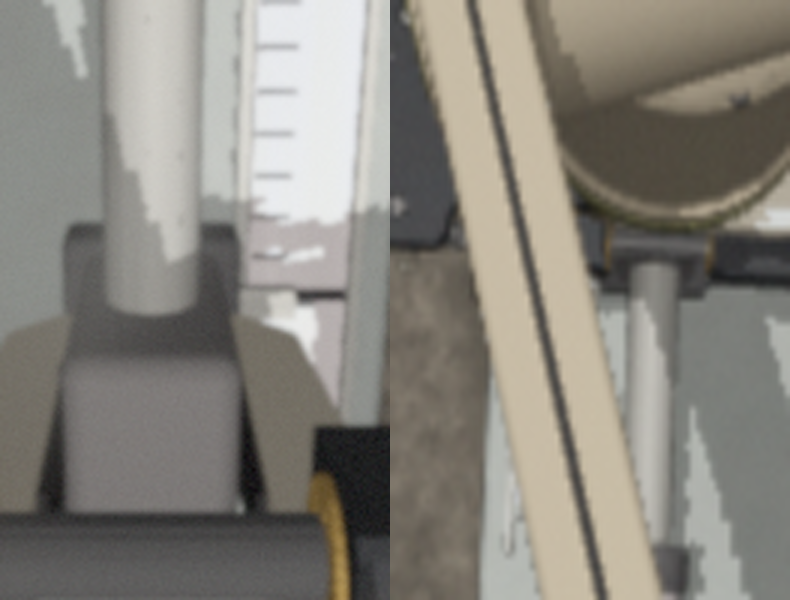

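The wrist part of the crop shows the long line at row 293, at columns 300-345, with the pointer meeting it at about (285,298). I'll zoom in once more.

```bash
python3 - <<'E'
from plant import grab_frame
import cv2,numpy as np
w=np.mean([grab_frame('wrist')[205:255,345:395,::-1].astype(float) for _ in range(4)],0)
w=cv2.normalize(w,None,0,255,cv2.NORM_MINMAX).astype(np.uint8)
cv2.imwrite('pics/g.png',cv2.resize(w,None,fx=12,fy=12,interpolation=cv2.INTER_CUBIC))
E
```

```text
(no output)
```

View pics/g.png

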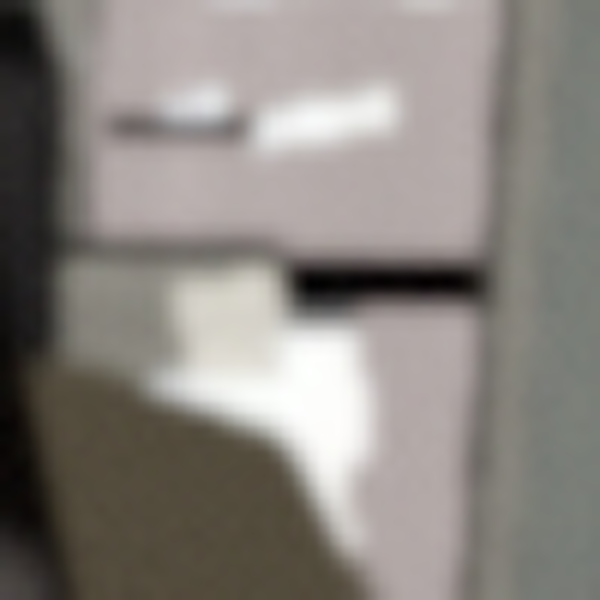

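The long line is at crop row 282. The pointer plate spans rows 262-375, with its dark tip just below the line at about row 315. I'll convert both to positions, each at its own height.

```bash
python3 - <<'E'
from h import *
c=get_calibration('wrist');Y=np.array([np.cos(-.18),np.sin(-.18),0])
m=ray(c,(345+390/12,205+282/12),.017)
for r in(308,318):print(((ray(c,(345+330/12,205+r/12),.02)-m)@Y).round(4))
print(m)
E
```

```text
0.0005
0.0011
[0.51109728 0.15286155 0.017     ]
```

The pointer is within about 1 mm of the line, well inside the 4 mm tolerance. I'll check that it is at rest and hand in.

```bash
python3 -m creep '[0,0,0,0,0,0,0,0,0,0,0,0,0,0,0,0,0,0,0,0,0,0,0,0]'; python3 -c "
from plant import finish_job
print(finish_job())"
```

```text
t: 6.25
eef_pos: [0.5031, 0.1122, 0.2347]
orientation: [-3.141, 0.0, 2.961]
wrist_force: [-3.9, -3.3, 4.3]
finger_gap: 0.322
finger_force: 30.0
the job is handed in; nothing more can be done
None
```

I handed the job in at about 6 s. The arm was drawn out about 66 mm, the pointer measured within about 1 mm of the long line, and the head was held at rest at 30 N with the button squeezed flush; no verdict came back.

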